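# Zero the dial gauge and hold the cam at full lift

### The arm

A 6-joint arm with a two-finger parallel gripper is mounted at the origin on the work surface. World frame = base frame: x ahead of the robot, y to its left, z up, the work surface at z = 0. Lengths are in m, angles in rad, forces in N, time in s.
With the tool pointing down it reaches from about 0.3 to 0.875 m from the base axis. Payload 6.4 kg.
Tool frame: the origin (TCP) lies midway between the tips of the shut fingers; the grasp point (between the pads) lies ctrl.grip_depth behind it (ctrl.grip_depth is the distance from the TCP to the grasp point, in m); x points along the fingers, y is the direction in which the jaws open and shut, and the axes are right-handed (so a half turn about x gives the same grasp; the last joint's range is limited). The gripper opens to 85 mm and grips with 20 to 120 N. Pads are 22 mm wide; open, the fingers measure 114 mm over their backs; the gripper's body (76 mm by 85 mm) begins 54 mm behind the grasp point. The pads swing forward as they close: fully open they stand 13 mm farther back than shut.
Start: joints at [0.941, 0.181, 1.607, -0, 1.354, -0.206], TCP at [0.236, 0.524, 0.231] pointing down, gripper open.
Joint ranges: [-2.99, 2.99], [-0.89, 2.07], [0.3, 2.58], [-1.14, 4.28], [0, 2.63], [-3.12, 3.12]. Speed limits (rad/s): [2.57, 2.57, 3.01, 3.14, 3.14, 3.14].

### API

Orientations are given as a unit quaternion [w, x, y, z].
In Python, from bench import ctrl gives the robot as it stands.
- The arm moves only by the shell command python3 -m creep 'ROWS'. ROWS is text: rows parted by semicolons, each of 7 numbers parted by spaces: the opening, from 0 (shut) to 1 (fully open), then the shift along the tool's x, y, z in cm, then the turn, a rotation vector about the tool's x, y, z in rad. In form: claw x y z ax ay az; .... A call has 1 to 10 rows; each row shifts and turns the pose as measured when the row begins, along the tool's axes as they then stand; what a row does not reach is not made up. A row lasts 1/8 s, in which the tool goes at most 62.5 mm and 10.7 degrees, less where a joint would pass 70% of its speed; a pose out of reach is approached as far as the arm can. A call with a gripper value outside its range is refused whole. The fingers move at their own pace and stop on an object; the grip force is fixed at half the most. Time passes only in rows, so rows that do not move let the fingers close. It gives the time, the measured TCP pose, the force and the opening at its end, in the units of the state.
- ctrl.get_obs(): the state, without advancing time (a new reading comes with each control period).
- ctrl.camera(name): name is "scene" or "top"; returns (picture, depth): 384x512x3 uint8, blue, green, red; 384x512 float32, m along the optical axis (not along the pixel's ray), 0 where there is no reading.
- ctrl.calibration(name): a dict with "mtx" (3x3 intrinsics, pixels), "R" (3x3) and "t" (3): a world point X has camera coordinates R X + t. Camera axes: x right, y down, z forward; pixel columns grow to the right and rows downward; lengths in m; the calibration is good to about 2 mm. A picture is of the moment at which its call begins. calibration takes no time and is no camera call.
- ctrl.hand_in(): hands the job in, once; it reports no verdict.
Trained networks look in the newest picture that a camera, given by its name, has taken for a name from the list of things; names that differ only in an ending like _2 or _b are one class to them, and where a whole thing is asked for, a point or a joint stands for the part that bears it (a point fixed in the world has none). Each returns a list of dicts, best first, with "confidence" (0 to 1); they miss things now and then, are a little off and sometimes report something else, mostly with a low value. They report only what shows in the picture. A call takes as long as a camera call.
- ctrl.find_in(query, camera): "rect" ([left, top, right, bottom] in pixels, round what is visible of it).
The state is a dict: "time_s": time; "q": joint angles; "dq": joint speeds; "joint_efforts": joint torques, N m; "eef_pos": TCP position; "eef_rot": TCP orientation; "wrist_force": force on the tool from outside, world axes, zero at the start; "torque": the same for the moment, N m; "opening": opening from 0.0 (shut) to 1.0 (fully open).
Only numpy, scipy, OpenCV 4.12 (cv2) and the standard library are available. Lean on these libraries where they do the work, as an engineer would, in place of code of your own. Each camera call takes 0.05 s, during which the arm holds its last target.

### The job

Check the lift of the cam on the bench fixture: with the red-handled lever still at rest, turn the dial gauge's bezel until the red zero mark sits right under the needle. Then swing the lever up to the cam's highest lift point, with the lever standing straight up and not past it, and finish while still holding it there with the gripper, because its spring pulls it back down. Leave the bezel at its zero setting and do not disturb the other things on the bench.

Things in the scene. Friction and masses are not known exactly. Their poses are not given: they have to be found in the camera images.
- fixture: Cam-lift fixture bolted to the bench, placed anew each time. Dark steel base plate, 170 mm (its x, from -75 to +95) by 250 mm (its y, from -105 to +145), 12 mm thick. Origin: on the bench, straight under the dial gauge's axis; z up. A blue clamp arm (top 111 mm above the bench) runs from a column at y = -75 mm to the gauge. The cam shaft runs level along y, 55 mm above the bench. The lever is on the shaft's +y end; at rest it points to -x
- bezel (a joint): Turn of the knurled gauge bezel about its upright axis, rad. 0 = red zero mark exactly under the needle's resting place (towards the fixture's -x); positive = the mark lies counter-clockwise of it seen from above. Starts between 0.45 and 1.35, range -1.7 to 1.7; stays where left (friction 0.06 N m). It does not move the needle
- bezel_grip (a point): Centre of the bezel at the height to grip, on the gauge's axis, 150 mm above the bench. The bezel is a steel ring, 58 mm in diameter and 16 mm high (142 to 158 mm above the bench) with a white face up; below it the black gauge body is 48 mm in diameter (118 to 142 mm)
- zero_mark (a point): Middle of the red zero mark, a bar of 12 x 5 mm on the white face, 22.5 mm from the gauge's axis; turns with the bezel
- needle_tip (a point): Tip of the black needle, 19.5 mm from the gauge's axis. With the lever at rest it points to the fixture's -x; it turns clockwise as the plunger lifts, 10 mm of lift to a full turn, so it is farthest round at the highest lift
- cam_lever (a joint): Lever angle, rad. 0 = at rest on its stop, pointing to the fixture's -x and sloping up at 0.35 rad; grows as it is swung up. The highest lift is at 1.221 (lever straight up); beyond that, up to 1.9, the lift falls again. A spring returns it to 0: about 0.15 N m at rest and 0.33 N m at the highest lift (3 N at the grip), plus the lever's small weight
- lever_grip (a point): Centre of the red grip on the lever's end, a short cylinder 30 mm in diameter and 30 mm long that lies along the fixture's y with flat ends, on a 10 mm rod, 110 mm from the hinge; fixed to the lever. It swings in the fixture's upright x-z plane, so fingers closing on its flat +y and -y ends clear the rod
- lever_hinge (a point): Centre of the lever's hinge, on the cam shaft, 55 mm above the bench, 110 mm to the fixture's +y from the gauge's axis; the hinge axis is the fixture's y
- plunger (a joint): Lift of the gauge's plunger above its rest, m: driven by the cam, 0 with the lever at rest, 0.00526 at the highest lift
- spare_bearing: Loose steel ring, 40 mm in diameter, 12 mm high, lying on the base plate. Leave alone. Origin: centre of underside
- spare_disc: Loose brass disc, 32 mm in diameter, 14 mm high, lying on the base plate. Leave alone. Origin: centre of underside
- wrench: Loose wrench lying on the bench, along its x. Leave alone
- screwdriver: Loose green-handled screwdriver lying on the bench near the robot, along its x. Leave alone
- oil_can: Loose yellow can, 56 mm in diameter, 110 mm high. Leave alone. Origin: centre of underside
- jar: Loose jar, 60 mm in diameter, 80 mm high. Leave alone. Origin: centre of underside
- hammer: Loose hammer lying on the bench, along its x. Leave alone

How it is judged:
By the outcome, as a careful person would: the job done as asked, in the order asked, and still so for the second after the job is handed in, while the arm keeps its last pose, push and grip.
It also fails if it takes over 51 s, if anything falls off the work surface, if the arm or the gripper's body presses on something with over 40 N, if the wrist force passes 120 N, or if a joint passes its speed limit or range.

## Working session

There is one attempt and no reset: what is moved stays moved. The work goes in short steps, Python scripts to look and compute and a shell command to move; the robot and the scene stay as the last step left them, time stands still between calls to the robot, and variables do not carry over. Pictures are saved under pics/ and viewed, and the job is handed in when it is done.

```bash
ls; mkdir -p pics
cat > h.py <<'E'
import numpy as np, cv2
from bench import ctrl
def px2w(name,u,v,d):
    c=ctrl.calibration(name);K=np.array(c["mtx"]);R=np.array(c["R"]);t=np.array(c["t"])
    p=np.linalg.inv(K)@np.array([u,v,1.0])*d
    return R.T@(p-t)
def w2px(name,X):
    c=ctrl.calibration(name);K=np.array(c["mtx"]);p=K@(np.array(c["R"])@np.array(X)+np.array(c["t"]))
    return p[:2]/p[2]
def onz(name,u,v,z):
    a=px2w(name,u,v,0.1);b=px2w(name,u,v,1.0)
    return a+(b-a)*(z-a[2])/(b[2]-a[2])
E
python3 - <<'E'
from h import *
o=ctrl.get_obs();print({k:np.round(v,3) for k,v in o.items()},ctrl.grip_depth)
for n in("scene","top"):
    p,d=ctrl.camera(n);cv2.imwrite(f"pics/{n}0.png",p);np.save(f"{n}0.npy",d)
    c=ctrl.calibration(n);print(n,-np.array(c["R"]).T@np.array(c["t"]),np.round(c["mtx"],1).tolist())
    for q in("fixture","bezel","zero_mark","needle_tip","lever_grip","lever_hinge"):
        print(q,[(np.round(r["rect"],1).tolist(),round(r["confidence"],2)) for r in ctrl.find_in(q,n)[:2]])
E
```

```text
pics
{'time_s': np.float64(0.0), 'q': array([ 0.941,  0.182,  1.608, -0.   ,  1.354, -0.206]), 'dq': array([ 0.002,  0.002, -0.001,  0.   ,  0.001,  0.   ]), 'joint_efforts': array([ 1.0000e-03, -4.4486e+01, -3.5135e+01, -0.0000e+00,  9.0000e-03,
        0.0000e+00]), 'eef_pos': array([0.236, 0.524, 0.23 ]), 'eef_rot': array([ 0.691,  0.148,  0.692, -0.149]), 'wrist_force': array([ 0.581, -0.552, -0.198]), 'torque': array([-0.021,  0.031, -0.017]), 'opening': np.float64(0.998)} 0.0187
scene [1.39712649 0.0977921  1.06269514] [[468.6, 0.0, 251.2], [0.0, 468.6, 187.5], [0.0, 0.0, 1.0]]
fixture [([222.6, 181.1, 327.7, 274.6], 0.56)]
bezel [([259.1, 185.1, 278.8, 203.7], 0.54)]
zero_mark [([257.0, 183.2, 279.9, 204.5], 0.73)]
needle_tip []
lever_grip [([262.3, 191.3, 327.3, 235.1], 0.6), ([258.1, 184.2, 280.3, 204.8], 0.4)]
lever_hinge [([219.7, 184.6, 327.6, 274.7], 0.68)]
top [ 0.42572836 -0.04415863  1.48970211] [[424.2, 0.0, 257.7], [0.0, 424.2, 182.9], [0.0, 0.0, 1.0]]
fixture [([202.2, 138.2, 279.2, 204.4], 0.6)]
bezel [([239.6, 162.9, 256.9, 175.2], 0.75)]
zero_mark [([235.4, 160.7, 259.5, 177.5], 0.62), ([356.9, 213.6, 377.0, 233.8], 0.3)]
needle_tip []
lever_grip [([203.1, 164.3, 249.4, 195.3], 0.55)]
lever_hinge [([203.5, 137.1, 283.4, 201.8], 0.85)]
```

Run:
```python
import cv2
a=cv2.imread("pics/scene0.png")[165:290,200:345];b=cv2.imread("pics/top0.png")[125:215,190:295]
cv2.imwrite("pics/sc0.png",cv2.resize(a,None,fx=5.1,fy=4.8,interpolation=cv2.INTER_CUBIC) if 0 else cv2.resize(a,None,fx=4.5,fy=4.5,interpolation=cv2.INTER_CUBIC))
cv2.imwrite("pics/tp0.png",cv2.resize(b,None,fx=6,fy=6,interpolation=cv2.INTER_CUBIC))
```

```text
(no output)
```

View pics/sc0.png

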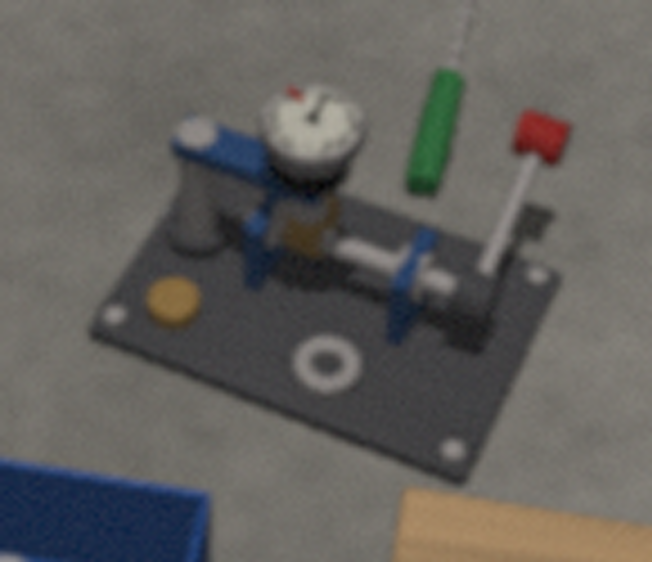

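View pics/tp0.png

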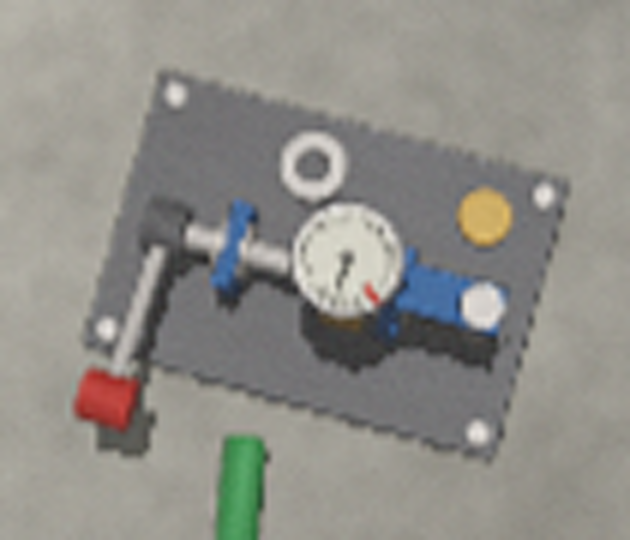

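View pics/scene0.png

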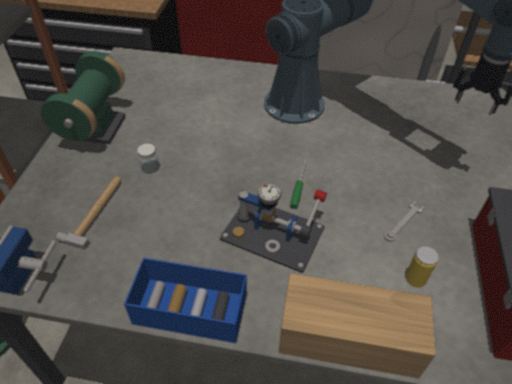

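View pics/top0.png

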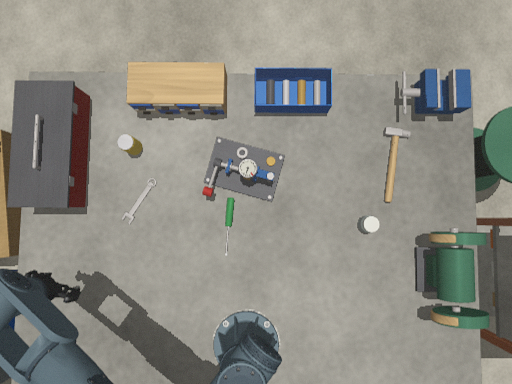

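```bash
cat > fit.py <<'E'
from h import *
from scipy.optimize import least_squares
T=lambda u,v:np.array([190+(u+.5)/6-.5,125+(v+.5)/6-.5])
S=lambda u,v:np.array([200+(u+.5)/4.5-.5,165+(v+.5)/4.5-.5])
g=lambda a,r=.11:(-r*np.cos(.35+a),.110,.055+r*np.sin(.35+a))
obs=[("top",(.095,.145,.012),T(165,70)),("top",(.095,-.105,.012),T(570,183)),("top",(-.075,-.105,.012),T(492,460)),("top",(-.075,.145,.012),T(85,345)),
("top",(0,0,.158),T(349,259)),("top",g(0),T(107,398)),
("scene",(.095,.145,.012),S(465,482)),("scene",(.095,-.105,.012),S(92,337)),("scene",(-.075,.145,.012),S(560,277)),("scene",(0,0,.158),S(312,120)),("scene",g(0),S(543,137))]
def W(p,X):
    c,s=np.cos(p[2]),np.sin(p[2]);return np.array([p[0]+c*X[0]-s*X[1],p[1]+s*X[0]+c*X[1],X[2]])
def fit(o):
    f=lambda p:np.concatenate([w2px(n,W(p,X))-q for n,X,q in o]);r=least_squares(f,[.45,-.02,0.2]);return r.x,f(r.x).reshape(-1,2)
if __name__=="__main__":
    for o in(obs,obs[:6],obs[6:]):
        p,r=fit(o);print(np.round(p,4));print(np.round(r,2).tolist())
    p,_=fit(obs)
    z=onz("top",*T(372,294),.158);d=z[:2]-p[:2];print("mark",z,np.hypot(*d),(np.arctan2(d[1],d[0])-p[2]-np.pi+np.pi)%(2*np.pi)-np.pi)
    z=onz("scene",*S(295,92),.158);d=z[:2]-p[:2];print("mark",z,np.hypot(*d),(np.arctan2(d[1],d[0])-p[2])%(2*np.pi)-np.pi)
    for nm,X in(("bez",(0,0,.15)),("grip",g(0)),("hinge",(0,.11,.055)),("gtop",g(1.221))):print(nm,W(p,X).round(4))
E
python3 fit.py
```

```text
[ 0.5864 -0.0012 -0.2605]
[[-0.45, -0.78], [0.37, -0.81], [0.49, -0.38], [-0.55, -0.41], [-0.14, -0.56], [0.26, -0.28], [0.35, -0.56], [-1.1, -1.96], [1.0, -1.3], [0.41, 0.3], [-0.23, 0.19]]
[ 0.5845 -0.0012 -0.2648]
[[-0.28, -0.37], [0.46, -0.1], [0.37, 0.29], [-0.59, -0.05], [-0.14, 0.06], [0.17, 0.14]]
[ 0.589  -0.0012 -0.2534]
[[0.61, 0.06], [-1.24, -0.94], [0.85, -0.92], [0.23, 1.02], [-0.48, 0.6]]
mark [ 0.5662465 -0.0140374  0.158    ] 0.023920241815926953 0.8270524722829187
mark [ 0.56569504 -0.01568093  0.158     ] 0.025291239135152428 0.8701916132607987
bez [ 0.5864 -0.0012  0.15  ]
grip [0.5149 0.1317 0.0927]
hinge [0.6148 0.1051 0.055 ]
gtop [0.6148 0.1051 0.165 ]
```

```bash
cat > plan.py <<'E'
from h import *
from scipy.spatial.transform import Rotation as Ro
def cur():
    o=ctrl.get_obs();q=o["eef_rot"];return np.array(o["eef_pos"]),Ro.from_quat([q[1],q[2],q[3],q[0]]),o
def down(yaw): # tool x down, tool y at world heading yaw
    x=np.array([0,0,-1.]);y=np.array([np.cos(yaw),np.sin(yaw),0]);return Ro.from_matrix(np.column_stack([x,y,np.cross(x,y)]))
def show(P,yaw=None):
    p,R,o=cur();d=R.inv().apply(np.array(P)-p)*100
    Y=R.as_matrix()[:,1];print("pos",p.round(4),"yaw y",round(float(np.arctan2(Y[1],Y[0])),4),"xdir",R.as_matrix()[:,0].round(3),"q",np.round(o["q"],2),"F",np.round(o["wrist_force"],1),"open",round(float(o["opening"]),3),"t",o["time_s"])
    print("shift cm",d.round(2),"dist",np.linalg.norm(d).round(2))
    if yaw is not None:
        D=down(yaw); 
        print("turn",(R.inv()*D).as_rotvec().round(3),"after-turn-shift",D.inv().apply(np.array(P)-p).round(4)*100)
E
python3 - <<'E'
from plan import *
fy=np.pi/2-.263
for y in(fy,fy+.85,fy-np.pi,fy-np.pi+.85):show([.586,-.001,.26],y)
print("tool z",cur()[1].as_matrix()[:,2])
for q in("oil_can","jar","wrench","screwdriver"):
    r=ctrl.find_in(q,"top");print(q,[(np.round(a["rect"]),a["confidence"]) for a in r[:1]])
E
```

```text
pos [0.2364 0.5242 0.2313] yaw y 1.1471 xdir [ 0. -0. -1.] q [ 0.94  0.18  1.61 -0.    1.35 -0.21] F [0.3 0.1 0.2] open 1.001 t 0.7
shift cm [ -2.87 -33.5   53.46] dist 63.15
turn [-0.161  0.    -0.   ] after-turn-shift [ -2.87 -41.62  47.41]
pos [0.2364 0.5242 0.2313] yaw y 1.1471 xdir [ 0. -0. -1.] q [ 0.94  0.18  1.61 -0.    1.35 -0.21] F [0.3 0.1 0.2] open 1.001 t 0.7
shift cm [ -2.87 -33.5   53.46] dist 63.15
turn [-1.011  0.     0.   ] after-turn-shift [-2.870e+00 -6.309e+01  2.000e-02]
pos [0.2364 0.5242 0.2313] yaw y 1.1471 xdir [ 0. -0. -1.] q [ 0.94  0.18  1.61 -0.    1.35 -0.21] F [0.3 0.1 0.2] open 1.001 t 0.7
shift cm [ -2.87 -33.5   53.46] dist 63.15
turn [ 2.981 -0.    -0.   ] after-turn-shift [ -2.87  41.62 -47.41]
pos [0.2364 0.5242 0.2313] yaw y 1.1471 xdir [ 0. -0. -1.] q [ 0.94  0.18  1.61 -0.    1.35 -0.21] F [0.3 0.1 0.2] open 1.001 t 0.7
shift cm [ -2.87 -33.5   53.46] dist 63.15
turn [ 2.131  0.    -0.   ] after-turn-shift [-2.870e+00  6.309e+01 -2.000e-02]
tool z [ 9.11559943e-01 -4.11167203e-01  3.24843489e-05]
oil_can [(array([118., 139., 139., 155.]), 0.58)]
jar [(array([358., 217., 377., 234.]), 0.76)]
wrench [(array([120., 182., 154., 226.]), 0.85)]
screwdriver [(array([230., 196., 233., 255.]), 0.55)]
```

```bash
python3 -m creep '1 -1 -2.5 4 0 0 0; 1 -1 -3.1 4.9 0 0 0; 1 -0.9 -3.1 4.9 0 0 0; 1 0 -3.1 4.9 0 0 0; 1 0 -3.1 4.9 0 0 0; 1 0 -3.1 4.9 0 0 0; 1 0 -3.1 4.9 0 0 0; 1 0 -3.1 4.9 0 0 0; 1 0 -3.1 4.9 0 0 0' | tail -5
python3 - <<'E'
from plan import *
show([.586,-.001,.26],np.pi/2-.263+.85)
E
```

```text
time_s: 2.02
eef_pos: [0.526, 0.0888, 0.2633]
eef_rot: [0.694, 0.147, 0.69, -0.145]
wrist_force: [-0.2, 0.7, 0.0]
opening: 0.997
pos [0.526  0.0888 0.2633] yaw y 1.1554 xdir [ 0.006  0.002 -1.   ] q [-0.06  0.06  1.68  0.    1.4  -1.21] F [-0.2  0.7  0. ] open 0.997 t 2.025
shift cm [ 0.35 -5.8   9.11] dist 10.81
turn [-1.002  0.007 -0.002] after-turn-shift [  0.33 -10.8    0.02]
```

```bash
python3 -m creep '1 0 -2.9 4.6 0 0 0; 1 0 -2.5 4 0 0 0; 1 0 0 0 -0.167 0 0; 1 0 0 0 -0.167 0 0; 1 0 0 0 -0.167 0 0; 1 0 0 0 -0.167 0 0; 1 0 0 0 -0.167 0 0; 1 0 0 0 -0.167 0 0; 1 0 0 0 0 0 0' | tail -5
python3 - <<'E'
from plan import *
show([.5855,-.001,.15],np.pi/2-.263+.85)
p,d=ctrl.camera("scene");cv2.imwrite("pics/s1.png",cv2.resize(p[120:240,200:345],None,fx=4.5,fy=4.5,interpolation=cv2.INTER_CUBIC))
E
```

```text
time_s: 3.15
eef_pos: [0.5865, -0.0045, 0.2628]
eef_rot: [0.677, -0.212, 0.672, 0.212]
wrist_force: [0.5, 0.0, -0.3]
opening: 1.0
pos [ 0.5865 -0.0045  0.2628] yaw y 2.1796 xdir [ 0.006  0.002 -1.   ] q [-0.21  0.18  1.55  0.    1.41 -2.39] F [ 0.5  0.  -0.3] open 1.0 t 3.15
shift cm [11.28  0.37  0.05] dist 11.28
turn [0.022 0.006 0.002] after-turn-shift [11.28  0.35  0.11]
```

View pics/s1.png

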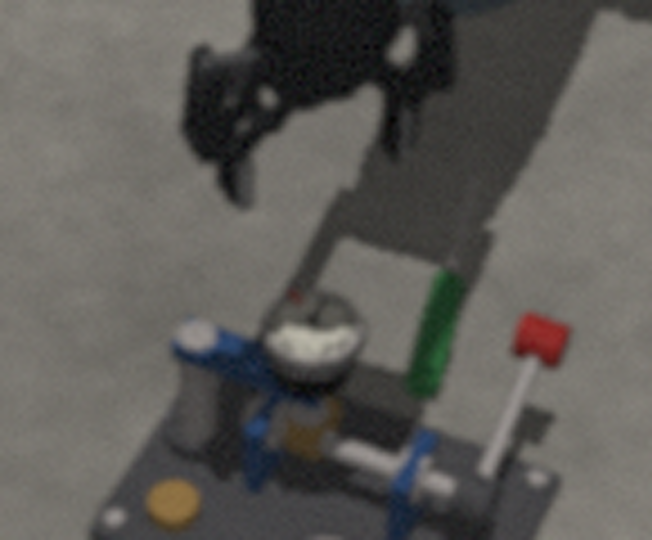

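```bash
python3 -m creep '1 4 0.2 0.1 0.02 0.006 0; 1 3 0.15 0 0 0 0; 1 2 0 0 0 0 0; 1 0 0 0 0 0 0' | tail -5
python3 - <<'E'
from plan import *
show([.5855,-.001,.128],np.pi/2-.263+.85)
p,d=ctrl.camera("scene");cv2.imwrite("pics/s2.png",cv2.resize(p[120:240,200:345],None,fx=4.5,fy=4.5,interpolation=cv2.INTER_CUBIC))
E
```

```text
time_s: 3.7
eef_pos: [0.5865, -0.0011, 0.1715]
eef_rot: [0.679, -0.201, 0.677, 0.199]
wrist_force: [-0.1, 0.2, 0.0]
opening: 1.001
pos [ 0.5865 -0.0011  0.1715] yaw y 2.1432 xdir [ 0.004 -0.002 -1.   ] q [-0.2   0.26  1.64 -0.    1.24 -2.35] F [-0.1  0.2  0. ] open 1.001 t 3.7
shift cm [ 4.35  0.08 -0.09] dist 4.35
turn [-0.015  0.002  0.004] after-turn-shift [ 4.35  0.06 -0.08]
```

View pics/s2.png

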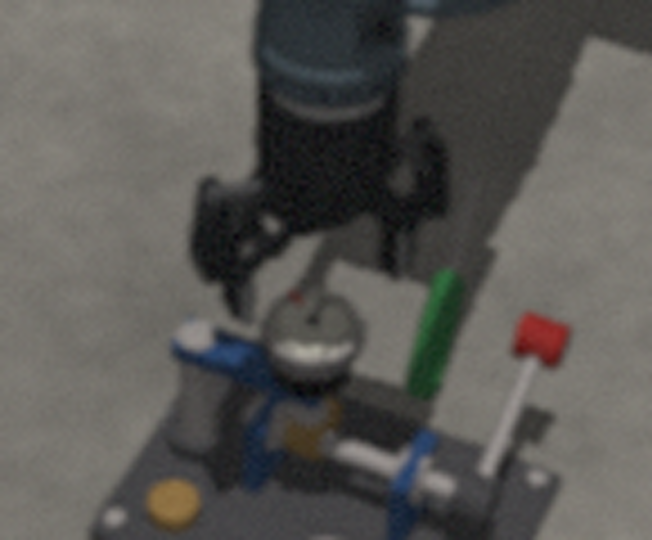

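```bash
python3 -m creep '1 2 0 -0.1 0 0 0; 1 2 0 0 0 0 0; 1 0.4 0 0 0 0 0; 0.75 0 0 0 0 0 0; 0 0 0 0 0 0 0; 0 0 0 0 0 0 0; 0 0 0 0 0 0 0; 0 0 0 0 0 0 0' | tail -5
python3 - <<'E'
from plan import *
show([.5855,-.001,.128],np.pi/2-.263+.85)
p,d=ctrl.camera("scene");cv2.imwrite("pics/s3.png",cv2.resize(p[120:240,200:345],None,fx=4.5,fy=4.5,interpolation=cv2.INTER_CUBIC))
E
```

```text
time_s: 4.75
eef_pos: [0.5898, -0.0002, 0.1359]
eef_rot: [0.683, -0.199, 0.674, 0.197]
wrist_force: [0.4, -0.2, -4.5]
opening: 0.657
pos [ 5.898e-01 -2.000e-04  1.359e-01] yaw y 2.1381 xdir [ 0.013 -0.    -1.   ] q [-0.2   0.3   1.66  0.    1.16 -2.34] F [ 0.4 -0.2 -4.5] open 0.657 t 4.75
shift cm [ 0.79  0.17 -0.42] dist 0.91
turn [-0.02   0.011  0.007] after-turn-shift [ 0.79  0.17 -0.4 ]
```

View pics/s3.png

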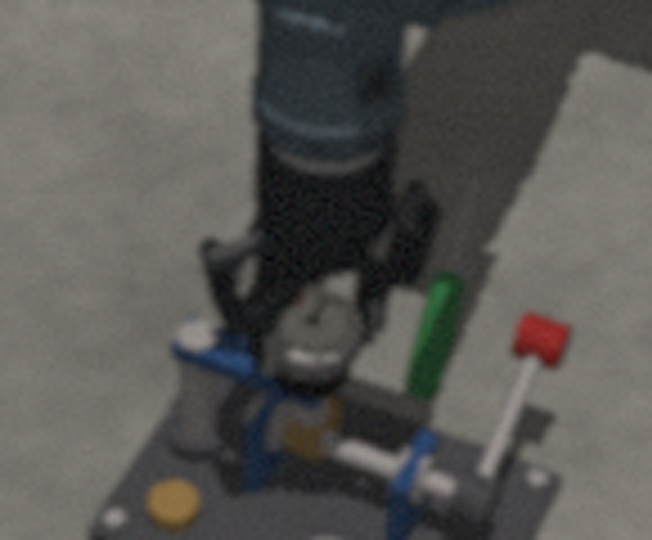

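```bash
python3 -m creep '0.8 0 0 0 0 0 0; 0.8 0 0 0 0 0 0; 0.8 0.4 0.1 -0.3 0 0.011 0.007; 0.8 0 0 0 0 0 0' | tail -5
python3 - <<'E'
from plan import *
show([.587,-.0015,.130],np.pi/2-.263+.85)
E
```

```text
time_s: 5.3
eef_pos: [0.5884, -0.0018, 0.1342]
eef_rot: [0.68, -0.199, 0.678, 0.197]
wrist_force: [0.8, 0.8, -0.2]
opening: 0.802
pos [ 0.5884 -0.0018  0.1342] yaw y 2.1378 xdir [ 0.003 -0.002 -1.   ] q [-0.2   0.31  1.66 -0.    1.17 -2.34] F [ 0.8  0.8 -0.2] open 0.802 t 5.3
shift cm [ 0.42  0.1  -0.1 ] dist 0.44
turn [-0.02   0.002  0.003] after-turn-shift [ 0.42  0.1  -0.1 ]
```

```bash
python3 -m creep '0.8 0.6 0.1 -0.1 0 0 0; 0.8 0.2 0 0 0 0 0; 0 0 0 0 0 0 0; 0 0 0 0 0 0 0; 0 0 0 0 0 0 0; 0 0 0 0 0 0 0' | tail -5
python3 - <<'E'
from plan import *
show([.587,-.0015,.130],np.pi/2-.263+.85)
E
```

```text
time_s: 6.05
eef_pos: [0.5873, -0.0018, 0.1263]
eef_rot: [0.68, -0.199, 0.678, 0.197]
wrist_force: [-0.6, 0.3, -0.1]
opening: 0.663
pos [ 0.5873 -0.0018  0.1263] yaw y 2.1379 xdir [ 0.004 -0.002 -1.   ] q [-0.2   0.32  1.67 -0.    1.15 -2.34] F [-0.6  0.3 -0.1] open 0.663 t 6.05
shift cm [-0.37  0.04 -0.  ] dist 0.38
turn [-0.02   0.002  0.004] after-turn-shift [-0.37  0.04 -0.  ]
```

```bash
python3 -m creep '0 0 0 0 0.16 0 0; 0 0 0 0 0.16 0 0; 0 0 0 0 0.16 0 0; 0 0 0 0 0.16 0 0; 0 0 0 0 0.14 0 0; 0 0 0 0 0 0 0' | tail -5
python3 - <<'E'
from plan import *
show([.587,-.0015,.126],np.pi/2-.263)
p,d=ctrl.camera("scene");cv2.imwrite("pics/s4.png",cv2.resize(p[120:240,200:345],None,fx=4.5,fy=4.5,interpolation=cv2.INTER_CUBIC))
E
```

```text
time_s: 6.8
eef_pos: [0.5875, -0.0032, 0.1263]
eef_rot: [0.704, 0.082, 0.7, -0.085]
wrist_force: [-0.6, 0.6, 0.9]
opening: 0.657
pos [ 0.5875 -0.0032  0.1263] yaw y 1.3351 xdir [ 0.004 -0.005 -1.   ] q [-0.21  0.32  1.67 -0.    1.15 -1.54] F [-0.6  0.6  0.9] open 0.657 t 6.8
shift cm [ 0.03  0.16 -0.09] dist 0.18
turn [0.027 0.006 0.004] after-turn-shift [ 0.03  0.16 -0.09]
```

View pics/s4.png

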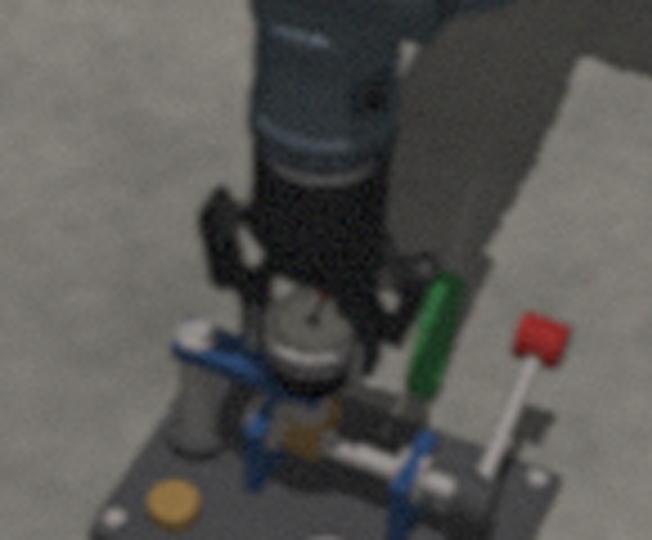

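```bash
python3 -m creep '1 0 0 0 0 0 0; 1 0 0 0 0 0 0; 1 0 0 0 0 0 0; 1 -4 0 0 0 0 0; 1 -4 0 0 0 0 0; 1 -4 2 0 0 0 0; 1 0 5 0 0 0 0; 1 0 6 0 0 0 0;1 0 6 0 0 0 0; 1 0 5 0 0 0 0' | tail -5
cat > look.py <<'E'
from plan import *
import sys
k=sys.argv[1]
for n,(a,b,c,e) in(("scene",(165,240,225,345)),("top",(140,200,195,275))):
    p,d=ctrl.camera(n);cv2.imwrite(f"pics/{n}{k}.png",p)
    f=6 if n=="scene" else 8
    cv2.imwrite(f"pics/{n}{k}c.png",cv2.resize(p[a:b,c:e],None,fx=f,fy=f,interpolation=cv2.INTER_CUBIC))
show([.5149,.1317,.25],np.pi/2-.263)
E
python3 look.py 5
```

```text
time_s: 8.1
eef_pos: [0.6439, 0.234, 0.2508]
eef_rot: [0.705, 0.082, 0.7, -0.084]
wrist_force: [0.3, -1.0, 0.2]
opening: 1.004
pos [0.6435 0.2371 0.2503] yaw y 1.3414 xdir [ 0.007 -0.002 -1.   ] q [ 0.18  0.41  1.28 -0.    1.44 -1.16] F [-1.  -0.2  0.9] open 1.001 t 8.2
shift cm [ -0.04 -13.18 -10.13] dist 16.63
turn [0.034 0.007 0.   ] after-turn-shift [  0.03 -13.52  -9.68]
```

View pics/scene5c.png

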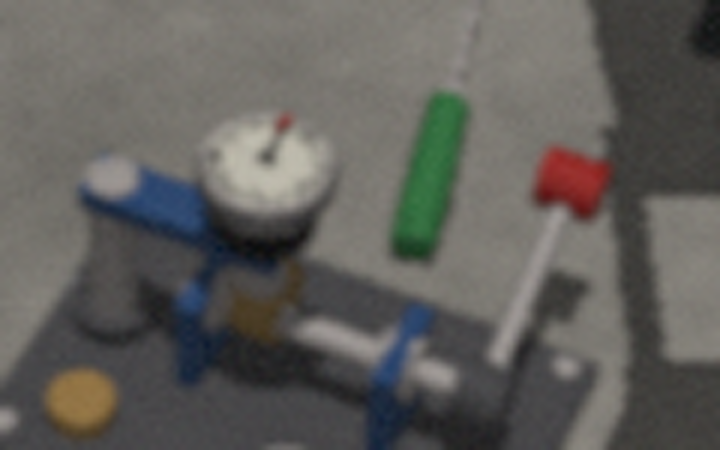

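View pics/top5c.png

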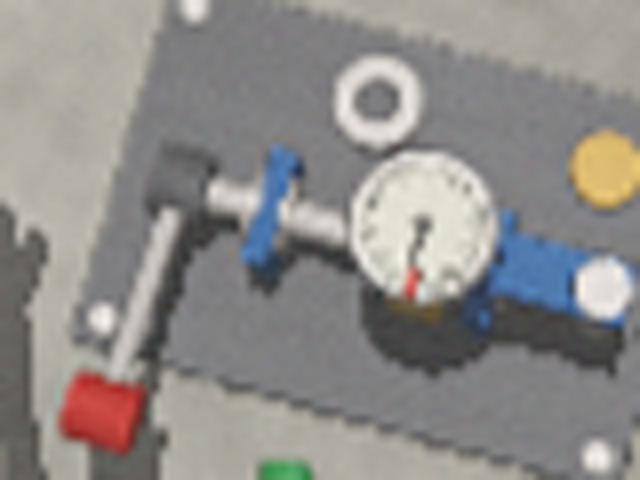

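```bash
cat > meas.py <<'E'
from plan import *
import sys
yaw=-.263
ps=[]
for n in("top","scene"):
    P=np.mean([ctrl.camera(n)[0].astype(float) for _ in range(4)],0)
    # rectify: patch px -> fixture frame on plane z=.158, 0.1mm/px, 600x600; col = fixture y (left=+y), row = -x down
    c=np.array([.5857,-.0020]);N=800;s=.0001
    def W(x,y):return [c[0]+np.cos(yaw)*x-np.sin(yaw)*y,c[1]+np.sin(yaw)*x+np.cos(yaw)*y,.158]
    src=[];dst=[]
    for x in(-.03,.03):
        for y in(-.03,.03):
            src.append(w2px(n,W(x,y)));dst.append([N/2-y/s,N/2-x/s])
    H=cv2.getPerspectiveTransform(np.float32(src),np.float32(dst))
    I=cv2.warpPerspective(P.astype(np.float32),H,(N,N),flags=cv2.INTER_CUBIC)
    I8=np.clip(I,0,255).astype(np.uint8)
    b,g,r=I[...,0],I[...,1],I[...,2]
    ps.append(I8)
    # white disc + red
    red=np.clip(r-np.maximum(g,b)-40,0,None)
    yy,xx=np.mgrid[:N,:N]
    white=((np.minimum(np.minimum(r,g),b)>150)).astype(np.uint8)
    cn,_=cv2.findContours(white,cv2.RETR_EXTERNAL,cv2.CHAIN_APPROX_NONE);k=max(cn,key=cv2.contourArea)
    (cx,cy),R=cv2.minEnclosingCircle(k);print(n,"disc",(cx-N/2)/10,(cy-N/2)/10,"R mm",R/10)
    rx,ry=(red*xx).sum()/red.sum(),(red*yy).sum()/red.sum()
    for ox,oy in((N/2,N/2),(cx,cy)):
        # angle CCW from above of -x(down in patch). down=(0,1); CCW seen from above -> moves to right
        print(" mark r",np.hypot(rx-ox,ry-oy)/10,"ang",np.arctan2(rx-ox,ry-oy))
cv2.imwrite(f"pics/rect{sys.argv[1]}.png",cv2.resize(np.hstack(ps),(800,400),interpolation=cv2.INTER_AREA))
E
python3 meas.py 5
```

```text
top disc -6.70589599609375 3.5254974365234375 R mm 35.58954772949219
 mark r 24.822008366792915 ang 0.035854494341337174
 mark r 22.595499145976444 ang 0.3428358333378839
scene disc -0.55 -2.15 R mm 23.092974853515624
 mark r 24.720230296143992 ang 0.11036730943152397
 mark r 26.919511159038496 ang 0.12187763019614799
```

View pics/rect5.png

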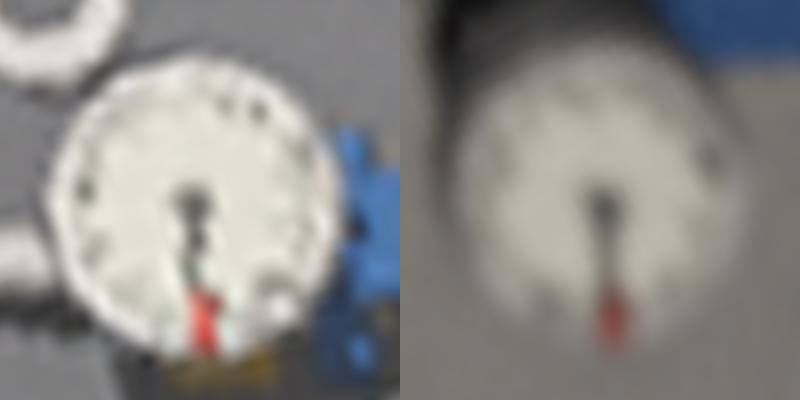

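```bash
cat >> meas.py <<'E'
from scipy.optimize import minimize
for n,I8 in zip(("top","scene"),ps):
    I=I8.astype(float);N=800
    L=cv2.GaussianBlur(I.max(2),(0,0),6);yy,xx=np.mgrid[:N,:N]
    red=np.clip(I[...,2]-I[...,:2].max(2)-35,0,None)
    rx,ry=(red*xx).sum()/red.sum(),(red*yy).sum()/red.sum()
    th=np.linspace(0,2*np.pi,360)
    th=th[(np.abs(np.angle(np.exp(1j*(th-np.pi/2))))>.4)]
    def gcost(p):
        a,b=[cv2.remap(L.astype(np.float32),(p[0]+q*np.cos(th)).astype(np.float32)[None],(p[1]+q*np.sin(th)).astype(np.float32)[None],1).mean() for q in(p[2]-15,p[2]+15)]
        return b-a
    best=min(((gcost((x,y,q)),x,y,q) for x in range(340,440,4) for y in range(370,440,4) for q in range(240,310,10)))
    _,cx,cy,R=best
    # needle darkness: in annulus 5..17mm, within +-0.6 rad of down
    for nm,(ox,oy) in(("outline",(cx,cy)),):
        r=np.hypot(xx-ox,yy-oy);a=np.arctan2(xx-ox,yy-oy)
        m=(r>60)&(r<165)&(np.abs(a)<.5)
        dk=np.clip(np.percentile(L[m],60)-L-15,0,None)*m
        nx,ny=(dk*xx).sum()/dk.sum(),(dk*yy).sum()/dk.sum()
        h=(r<60);dh=np.clip(150-L,0,None)*h
        hx,hy=(dh*xx).sum()/(dh.sum()+1e-9),(dh*yy).sum()/(dh.sum()+1e-9)
        print(n,"centre",(cx-400)/10,(cy-400)/10,"R",R/10,"hub",(hx-400)/10,(hy-400)/10,"needle",np.arctan2(nx-cx,ny-cy),np.hypot(nx-cx,ny-cy)/10,"mark",np.arctan2(rx-cx,ry-cy),np.hypot(rx-cx,ry-cy)/10,
         "line needle->mark vs hub: ",np.arctan2(nx-hx,ny-hy),np.arctan2(rx-hx,ry-hy))
E
python3 meas.py 5|grep centre
```

```text
top centre -1.2 1.0 R 29.0 hub -1.126646314306089 2.218054450937359 needle -0.010128219577096441 10.395153040477801 mark 0.08744259713754217 23.85207755622995 line needle->mark vs hub:  -0.019464114353049393 0.08891397906144455
scene centre 0.0 -1.8 R 29.0 hub 0.7640622982965454 1.211805959520143 needle 0.13278961081621482 9.411845862539206 mark 0.10496261568420433 26.408098097615472 line needle->mark vs hub:  0.07616226377876253 0.08592262169148458
```

Run:
```python
from plan import *
show([.5862,-.0025,.25],np.pi/2-.24)
```

```text
pos [0.6437 0.2316 0.2506] yaw y 1.3355 xdir [ 0.007 -0.004 -1.   ] q [ 0.17  0.4   1.29 -0.01  1.44 -1.16] F [ 0.1 -0.3  0.4] open 1.002 t 9.0
shift cm [  0.12 -24.1   -0.13] dist 24.1
turn [0.005 0.007 0.002] after-turn-shift [ 6.00e-02 -2.41e+01 -2.00e-02]
```

```bash
python3 -m creep '1 0 -5 0 0 0.007 0; 1 0 -6 0 0 0 0; 1 0 -6 0 0 0 0; 1 0 -5 0 0 0 0; 1 0 -1 0 0 0 0; 1 0 0 0 0 0 0' | tail -5
python3 - <<'E'
from plan import *
show([.5862,-.0025,.128],np.pi/2-.24)
E
```

```text
time_s: 9.75
eef_pos: [0.5892, 0.0033, 0.2512]
eef_rot: [0.703, 0.081, 0.702, -0.083]
wrist_force: [-0.2, 1.0, 0.2]
opening: 1.002
pos [0.5892 0.0033 0.2512] yaw y 1.3383 xdir [ 0.002 -0.002 -1.   ] q [-0.19  0.19  1.55 -0.    1.39 -1.53] F [-0.2  1.   0.2] open 1.002 t 9.75
shift cm [12.32 -0.61 -0.18] dist 12.34
turn [0.007 0.002 0.002] after-turn-shift [12.32 -0.64 -0.15]
```

```bash
python3 -m creep '1 3 -0.6 -0.1 0 0 0; 1 4 0 0 0 0 0; 1 4 0 0 0 0 0; 0.8 1 0 0 0 0 0; 0.8 0 0 0 0 0 0; 0.8 0 0 0 0 0 0' | tail -5
python3 - <<'E'
from plan import *
show([.5862,-.0025,.128],np.pi/2-.24)
E
```

```text
time_s: 10.5
eef_pos: [0.5906, 0.0015, 0.1311]
eef_rot: [0.705, 0.076, 0.7, -0.081]
wrist_force: [-1.6, -4.7, -3.1]
opening: 0.8
pos [0.5906 0.0015 0.1311] yaw y 1.3476 xdir [ 0.005 -0.008 -1.   ] q [-0.19  0.32  1.65 -0.01  1.16 -1.54] F [-1.6 -4.7 -3.1] open 0.8 t 10.5
shift cm [ 0.31 -0.49 -0.34] dist 0.67
turn [0.017 0.007 0.007] after-turn-shift [ 0.31 -0.49 -0.33]
```

```bash
python3 -m creep '0.85 0.2 -0.4 -0.3 0.01 0.007 0.007; 0.8 0 0 0 0 0 0' | tail -5
python3 - <<'E'
from plan import *
show([.5862,-.0025,.128],np.pi/2-.24)
E
```

```text
time_s: 10.75
eef_pos: [0.5882, -0.0005, 0.131]
eef_rot: [0.703, 0.082, 0.701, -0.082]
wrist_force: [0.4, 0.6, -0.7]
opening: 0.796
pos [ 5.882e-01 -5.000e-04  1.310e-01] yaw y 1.3387 xdir [ 0.003  0.001 -1.   ] q [-0.2   0.31  1.66  0.    1.17 -1.54] F [ 0.4  0.6 -0.7] open 0.796 t 10.75
shift cm [ 0.3  -0.24 -0.15] dist 0.41
turn [ 0.008  0.003 -0.001] after-turn-shift [ 0.3  -0.24 -0.15]
```

```bash
python3 -m creep '0.8 0.4 -0.2 -0.15 0 0 0; 0 0 0 0 0 0 0; 0 0 0 0 0 0 0; 0 0 0 0 0 0 0; 0 0 0 0 0 0 0; 0 0 0 0 0 0 0' | tail -5
python3 - <<'E'
from plan import *
show([.5862,-.0025,.128],np.pi/2-.24)
E
python3 -m creep '0 0 0 0 0.04 0 0; 0 0 0 0 0.04 0 0; 0 0 0 0 0 0 0'|tail -3;  python3 - <<'E'
from plan import *
show([.5862,-.0025,.128],np.pi/2-.24)
E
```

```text
time_s: 11.5
eef_pos: [0.5863, -0.0029, 0.128]
eef_rot: [0.704, 0.081, 0.701, -0.082]
wrist_force: [1.7, -1.4, -0.6]
opening: 0.657
pos [ 0.5863 -0.0029  0.128 ] yaw y 1.3397 xdir [ 0.003 -0.002 -1.   ] q [-0.21  0.31  1.67 -0.    1.16 -1.55] F [ 1.7 -1.4 -0.6] open 0.657 t 11.5
shift cm [ 0.    0.04 -0.01] dist 0.04
turn [0.009 0.003 0.001] after-turn-shift [ 0.    0.04 -0.02]
eef_rot: [0.7, 0.11, 0.697, -0.111]
wrist_force: [-1.0, -0.9, 0.4]
opening: 0.661
pos [ 0.5863 -0.0029  0.128 ] yaw y 1.2582 xdir [ 0.003 -0.002 -1.   ] q [-0.21  0.31  1.67 -0.    1.16 -1.46] F [-1.  -0.9  0.4] open 0.661 t 11.875
shift cm [ 0.    0.04 -0.02] dist 0.04
turn [-0.073  0.003  0.001] after-turn-shift [ 0.    0.04 -0.02]
```

```bash
python3 -m creep '0.85 0 0 0 0 0 0; 0.85 0 0 0 0 0 0; 1 0 0 0 0 0 0; 1 -4 0 0 0 0 0; 1 -4 0 0 0 0 0; 1 -4 2 0 0 0 0; 1 0 5 0 0 0 0; 1 0 6 0 0 0 0;1 0 6 0 0 0 0; 1 0 4 0 0 0 0' | tail -5; python3 meas.py 6;python3 look.py 6
```

```text
time_s: 13.12
eef_pos: [0.6594, 0.2199, 0.2541]
eef_rot: [0.701, 0.112, 0.696, -0.111]
wrist_force: [-0.1, -0.6, -0.8]
opening: 1.003
top disc -6.567974853515625 3.8310760498046874 R mm 35.612179565429685
 mark r 23.976626187604545 ang -0.023618799737004904
 mark r 21.01415090240763 ang 0.28963676031697205
scene disc 0.841046142578125 -2.5354766845703125 R mm 22.822950744628905
 mark r 25.20575774127622 ang 0.04318242399702501
 mark r 27.71883828077572 ang 0.00891323803098999
top centre -1.2 1.0 R 29.0 hub -1.1149840978139878 2.236772912933526 needle -0.012467456219923567 10.345407943944148 mark 0.027694869068155742 23.019908462862347 line needle->mark vs hub:  -0.02349122601481936 0.025365557842809333
scene centre -0.4 -1.4 R 29.0 hub 0.7643479402972503 1.335242825715767 needle 0.16450818925212018 9.770833175790004 mark 0.05635054153334817 26.598014472786865 line needle->mark vs hub:  0.06304126756610497 0.014006797445649314
pos [0.6592 0.2159 0.2542] yaw y 1.251 xdir [ 0.007 -0.    -1.   ] q [ 0.15  0.42  1.26 -0.    1.46 -1.1 ] F [ 0.5 -0.9 -0.1] open 1.002 t 13.625
shift cm [  0.33 -12.53 -11.05] dist 16.71
turn [-0.057  0.006 -0.001] after-turn-shift [  0.42 -11.88 -11.74]
```

View pics/rect6.png

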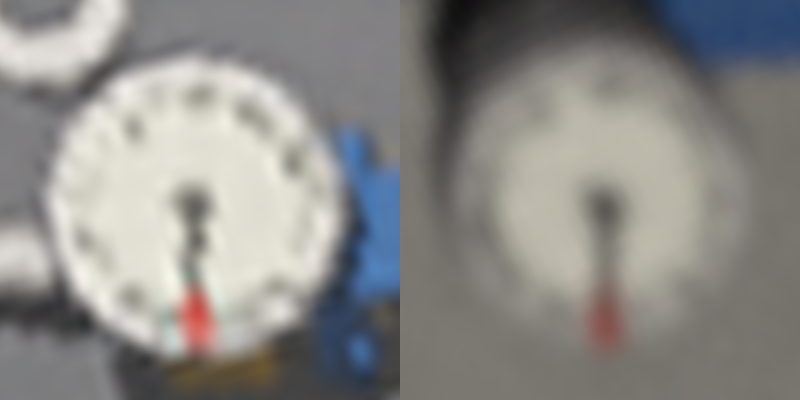

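View pics/scene6c.png

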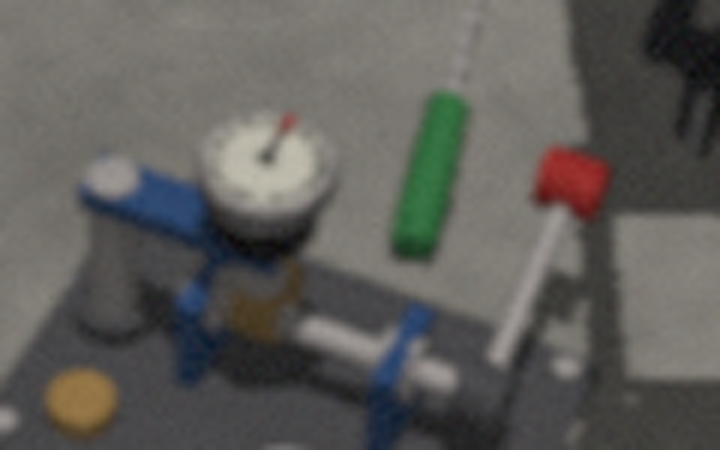

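View pics/top6c.png

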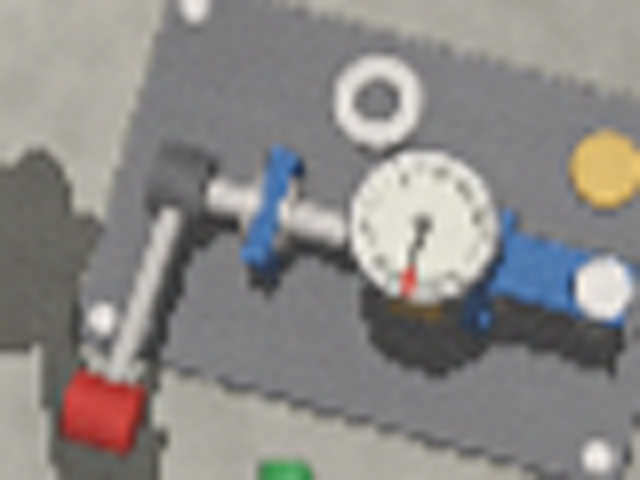

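```bash
cat > m2.py <<'E'
from plan import *
from scipy.optimize import least_squares
def cen(n,P):
    P=P.astype(float);c=w2px(n,[.5862,-.001,.158])
    b,g,r=P[...,0],P[...,1],P[...,2];red=r-(g+b)/2
    yy,xx=np.mgrid[:384,:512]
    a=np.array([w2px(n,[.5862+.0225*np.cos(t),-.001+.0225*np.sin(t),.158]) for t in np.linspace(0,6.28,60)])
    near=np.min(np.hypot(xx[...,None]-a[:,0],yy[...,None]-a[:,1]),-1)<4
    rr=np.where(near&(red>45),red,0);k=np.unravel_index(np.argmax(cv2.GaussianBlur(rr,(0,0),1)),rr.shape)
    w=np.where(np.hypot(xx-k[1],yy-k[0])<4.5,np.clip(red-12,0,None),0)
    # exclude orange: brass below
    return (w*xx).sum()/w.sum(),(w*yy).sum()/w.sum()
pts={}
for n in("top","scene"):
    pts[n]=[]
    for k in("0","5","6"):
        uv=cen(n,cv2.imread(f"pics/{n}{k}.png"));X=onz(n,*uv,.158);pts[n].append(X[:2]);print(n,k,np.round(uv,2),X.round(4))
yaw=-.261
def f(p):
    out=[]
    for i,n in enumerate(pts):
        for P,a in zip(pts[n],(p[4]+p[5],p[4]+.0815,p[4])):
            t=yaw+np.pi+a;out+=list(1e3*(P-p[2*i:2*i+2]-.0225*np.array([np.cos(t),np.sin(t)])))
    return out+[(p[5]-.885)/.03]
r=least_squares(f,[.586,-.001,.586,-.001,0,.885]);print(r.x.round(4),np.round(f(r.x),2))
E
python3 m2.py
```

```text
top 0 [251.5  173.57] [ 0.5663 -0.0138  0.158 ]
top 5 [246.08 175.56] [0.5598 0.0033 0.158 ]
top 6 [245.77 175.35] [0.5604 0.0042 0.158 ]
scene 0 [265.09 185.38] [ 0.5669 -0.0157  0.158 ]
scene 5 [271.87 184.85] [0.5616 0.0015 0.158 ]
scene 6 [272.52 185.04] [0.562  0.0033 0.158 ]
[ 5.826e-01  1.100e-03  5.840e-01 -4.000e-04  1.014e-01  8.893e-01] [ 0.41  0.1  -0.43  0.37  0.01 -0.47 -0.32 -0.29  0.09  0.17  0.23  0.13
  0.14]
```

```bash
python3 - <<'E'
import re
s=open('m2.py').read()
s=s.replace("red=r-(g+b)/2","red=r-2*g+b").replace("np.clip(red-12,0,None)","np.clip(red-5,0,None)").replace("red>45","red>25")
open('m2.py','w').write(s)
E
python3 m2.py
python3 - <<'E'
import cv2,numpy as np
for k in("6",):
    P=cv2.imread(f"pics/top{k}.png");print(P[172:180,241:251].tolist())
E
```

```text
top 0 [251.94 173.96] [ 0.5651 -0.0152  0.158 ]
top 5 [245.95 175.01] [0.5615 0.0037 0.158 ]
top 6 [245.56 174.72] [0.5624 0.0049 0.158 ]
scene 0 [264.93 185.13] [ 0.5661 -0.0162  0.158 ]
scene 5 [271.95 184.74] [0.5612 0.0017 0.158 ]
scene 6 [272.59 184.82] [0.5612 0.0034 0.158 ]
[ 0.5836 -0.0011  0.5835 -0.0026 -0.005   0.9034] [-0.49 -0.73 -0.    0.63  0.5   0.1   0.71 -0.25 -0.13  0.17 -0.57  0.08
  0.61]
[[[192, 201, 204], [147, 158, 160], [187, 199, 201], [214, 226, 227], [221, 234, 233], [131, 141, 139], [207, 219, 219], [213, 227, 228], [212, 225, 227], [213, 226, 228]], [[204, 207, 210], [169, 178, 180], [181, 192, 192], [201, 213, 213], [184, 198, 224], [105, 111, 175], [209, 221, 221], [215, 228, 229], [211, 224, 226], [214, 226, 229]], [[184, 186, 189], [219, 224, 226], [176, 184, 184], [154, 166, 161], [107, 117, 202], [78, 84, 196], [195, 206, 209], [200, 213, 212], [188, 201, 202], [176, 188, 190]], [[93, 95, 94], [177, 181, 183], [178, 181, 183], [196, 202, 201], [117, 125, 211], [93, 105, 212], [169, 178, 188], [171, 182, 181], [163, 172, 174], [191, 199, 202]], [[67, 64, 66], [71, 72, 74], [147, 152, 153], [184, 186, 185], [103, 106, 180], [140, 148, 208], [187, 192, 199], [186, 192, 194], [167, 173, 176], [182, 189, 193]], [[65, 64, 68], [76, 71, 75], [70, 78, 83], [69, 83, 91], [74, 87, 105], [122, 131, 156], [156, 162, 167], [159, 164, 165], [135, 141, 148], [100, 103, 106]], [[68, 67, 67], [67, 68, 69], [62, 73, 78], [51, 79, 96], [61, 80, 95], [62, 87, 96], [64, 88, 104], [71, 89, 103], [58, 87, 107], [57, 66, 73]], [[65, 66, 64], [67, 68, 67], [69, 72, 71], [61, 70, 73], [62, 73, 79], [58, 74, 86], [59, 75, 86], [58, 85, 100], [56, 82, 100], [65, 73, 79]]]
```

Run:
```python
from plan import *
for n,(a,b,c,e) in(("top",(180,202,195,218)),("scene",(180,210,305,335))):
    for k in("0","5","6"):
        P=cv2.imread(f"pics/{n}{k}.png").astype(float);r=np.clip(P[...,2]-P[...,:2].max(2)-25,0,60);yy,xx=np.mgrid[:384,:512]
        m=np.zeros_like(r);m[a:b,c:e]=r[a:b,c:e];u,v=(m*xx).sum()/m.sum(),(m*yy).sum()/m.sum()
        print(n,k,round(u,2),round(v,2),onz(n,u,v,.0927).round(4))
show([.5146,.1314,.16],np.pi/2-.261)
```

```text
top 0 207.23 190.99 [0.5137 0.1332 0.0927]
top 5 207.27 191.03 [0.5136 0.133  0.0927]
top 6 207.27 190.98 [0.5137 0.133  0.0927]
scene 0 319.77 194.35 [0.5117 0.1307 0.0927]
scene 5 319.88 194.38 [0.5118 0.131  0.0927]
scene 6 319.96 194.39 [0.5118 0.1312 0.0927]
pos [0.6592 0.2159 0.2542] yaw y 1.251 xdir [ 0.007 -0.    -1.   ] q [ 0.15  0.42  1.26 -0.    1.46 -1.1 ] F [ 0.5 -0.9 -0.1] open 1.002 t 13.625
shift cm [  9.33 -12.58 -11.13] dist 19.21
turn [-0.059  0.006 -0.001] after-turn-shift [  9.42 -11.89 -11.79]
```

```bash
python3 -m creep '1 0 0 0 -0.059 0.006 0; 1 0 -4 -4 0 0 0; 1 0 -4 -4 0 0 0; 1 0 -3.5 -3.5 0 0 0; 1 0 0 0 0 0 0' | tail -5
python3 - <<'E'
from plan import *
show([.5137,.1317,.07],np.pi/2-.261)
E
```

```text
time_s: 14.25
eef_pos: [0.5137, 0.1286, 0.251]
eef_rot: [0.7, 0.093, 0.702, -0.093]
wrist_force: [0.1, 0.6, -0.7]
opening: 1.001
pos [0.5137 0.1286 0.251 ] yaw y 1.3067 xdir [-0.003  0.001 -1.   ] q [ 0.02  0.06  1.7   0.    1.38 -1.29] F [ 0.1  0.6 -0.7] open 1.001 t 14.25
shift cm [18.1   0.3  -0.02] dist 18.1
turn [-0.003 -0.003  0.   ] after-turn-shift [18.1   0.3  -0.08]
```

```bash
python3 -m creep '1 4 0.25 0 0 0 0; 1 4 0 0 0 0 0; 1 3 0 0 0 0 0; 1 1 0 0 0 0 0; 1 0 0 0 0 0 0' | tail -5
python3 - <<'E'
from plan import *
show([.5137,.1317,.07],np.pi/2-.261)
E
python3 look.py 7
```

```text
time_s: 14.88
eef_pos: [0.5197, 0.1296, 0.1325]
eef_rot: [0.704, 0.096, 0.698, -0.094]
wrist_force: [-0.5, 1.0, 1.3]
opening: 0.999
pos [0.5197 0.1296 0.1325] yaw y 1.3023 xdir [ 0.008  0.001 -1.   ] q [ 0.02  0.2   1.8   0.    1.13 -1.28] F [-0.5  1.   1.3] open 0.999 t 14.875
shift cm [ 6.24  0.03 -0.68] dist 6.28
turn [-0.008  0.008 -0.003] after-turn-shift [ 6.25  0.05 -0.63]
pos [0.5203 0.1296 0.1336] yaw y 1.3024 xdir [ 0.01   0.001 -1.   ] q [ 0.02  0.2   1.8   0.    1.13 -1.28] F [0.5 0.2 0.1] open 1.001 t 14.975
shift cm [-11.65   0.1   -0.47] dist 11.66
turn [-0.005  0.01  -0.004] after-turn-shift [-11.64   0.06  -0.58]
```

View pics/scene7c.png

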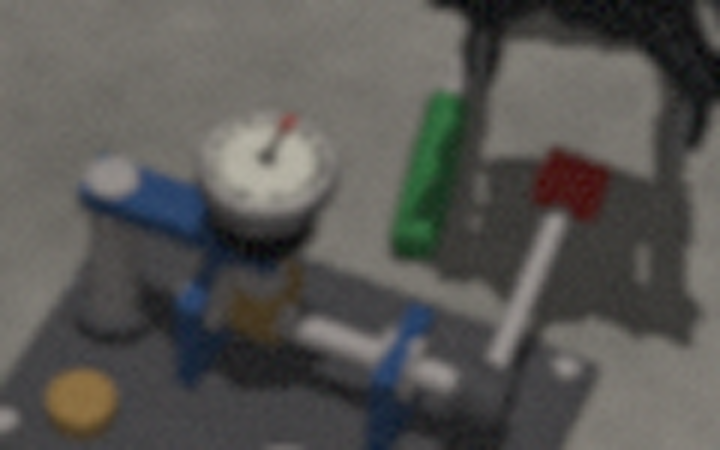

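```bash
python3 -m creep '1 3 0 -0.5 0 0.01 0; 1 3 0 -0.2 0 0 0; 1 0.3 0 -0.2 0 0 0; 1 0 0 0 0 0 0' | tail -5
python3 - <<'E'
from plan import *
show([.5137,.1317,.07],np.pi/2-.261)
E
```

```text
time_s: 15.48
eef_pos: [0.5179, 0.1326, 0.0763]
eef_rot: [0.705, 0.097, 0.696, -0.092]
wrist_force: [-0.8, 0.5, 0.7]
opening: 0.997
pos [0.5179 0.1326 0.0763] yaw y 1.3027 xdir [ 0.013  0.004 -1.   ] q [ 0.03  0.28  1.84  0.    1.01 -1.28] F [-0.8  0.5  0.7] open 0.997 t 15.475
shift cm [ 0.62 -0.2  -0.39] dist 0.76
turn [-0.007  0.012 -0.008] after-turn-shift [ 0.63 -0.2  -0.38]
```

```bash
python3 -m creep '1 0.6 -0.2 -0.4 -0.007 0.012 -0.008; 1 0 0 0 0 0 0' | tail -5
python3 - <<'E'
from plan import *
show([.5137,.1317,.07],np.pi/2-.261)
E
```

```text
time_s: 15.72
eef_pos: [0.5151, 0.1318, 0.0724]
eef_rot: [0.702, 0.092, 0.7, -0.092]
wrist_force: [-0.1, -0.3, 0.8]
opening: 0.995
pos [0.5151 0.1318 0.0724] yaw y 1.3103 xdir [ 0.003 -0.    -1.   ] q [ 0.03  0.29  1.83 -0.    1.02 -1.28] F [-0.1 -0.3  0.8] open 0.995 t 15.725
shift cm [ 0.24 -0.05 -0.14] dist 0.28
turn [ 0.     0.003 -0.   ] after-turn-shift [ 0.24 -0.05 -0.14]
```

```bash
python3 -m creep '1 0.3 -0.05 -0.15 0 0 0; 0.6 0 0 0 0 0 0; 0.3 0 0 0 0 0 0; 0 0 0 0 0 0 0; 0 0 0 0 0 0 0; 0 0 0 0 0 0 0; 0 0 0 0 0 0 0' | tail -5
python3 - <<'E'
from plan import *
show([.5137,.1317,.07],np.pi/2-.261)
E
python3 look.py 8
```

```text
time_s: 16.6
eef_pos: [0.5138, 0.1307, 0.0705]
eef_rot: [0.702, 0.091, 0.7, -0.092]
wrist_force: [-0.2, -1.0, -0.6]
opening: 0.345
pos [0.5138 0.1307 0.0705] yaw y 1.3101 xdir [ 0.003 -0.002 -1.   ] q [ 0.03  0.29  1.84 -0.    1.01 -1.28] F [-0.2 -1.  -0.6] open 0.345 t 16.6
shift cm [ 0.05  0.1  -0.04] dist 0.11
turn [0.    0.004 0.001] after-turn-shift [ 0.05  0.1  -0.04]
pos [0.5138 0.1307 0.0704] yaw y 1.3101 xdir [ 0.003 -0.002 -1.   ] q [ 0.03  0.29  1.84 -0.    1.01 -1.28] F [-0.7 -1.   0.6] open 0.343 t 16.7
shift cm [-17.96   0.11   0.14] dist 17.96
turn [0.002 0.004 0.001] after-turn-shift [-17.96   0.13   0.08]
```

View pics/scene8c.png

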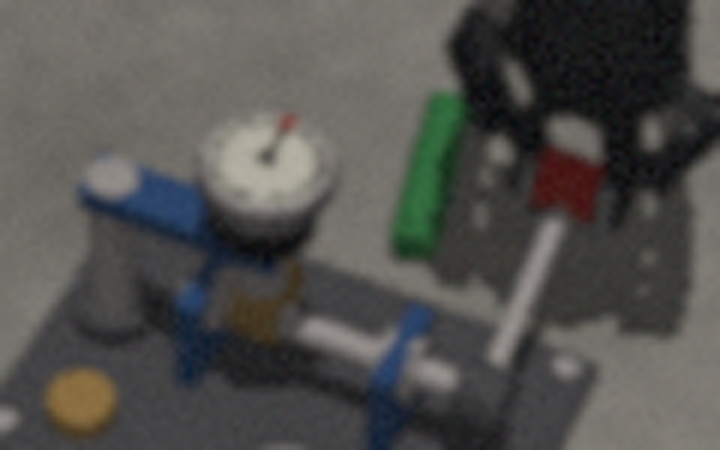

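```bash
cat > arc.py <<'E'
from plan import *
import sys
yaw=-.261;p0=np.array([.5138,.1307,.0705]);R0=down(np.pi/2+yaw)
fx=np.array([np.cos(yaw),np.sin(yaw),0]);fy=np.array([-np.sin(yaw),np.cos(yaw),0])
p,R,o=cur();d=p-p0;x,z=d@fx-.11*np.cos(.35),d[2]+.11*np.sin(.35)
print("rel hinge x,z mm",x*1e3,z*1e3,"radius",np.hypot(x,z)*1e3,"lever",np.arctan2(z,-x)-.35,"dy mm",d@fy*1e3)
f=np.array(o["wrist_force"]);print("F fx,fy,z",(f@fx).round(1),(f@fy).round(1),f[2].round(1),"T",np.round(o["torque"],2),"open",o["opening"],"tilt",(R0.inv()*R).as_rotvec().round(4),"t",o["time_s"])
for a in map(float,sys.argv[1:]):
    t=np.array([-.11*np.cos(.35+a),0,.11*np.sin(.35+a)]);w=(t[0]-x)*fx+(t[2]-z)*np.array([0,0,1])-(d@fy)*fy
    print(a,"tool shift cm",(R.inv().apply(w)*100).round(2));
E
python3 -m creep '0 -1.2 0 0.5 0 0 0; 0 -1.15 0 0.68 0 0 0; 0 -1.05 0 0.8 0 0 0; 0 0 0 0 0 0 0' | tail -5; python3 arc.py .5 .7
```

```text
time_s: 17.2
eef_pos: [0.5295, 0.1264, 0.1017]
eef_rot: [0.698, 0.092, 0.704, -0.092]
wrist_force: [-0.8, 0.4, -1.6]
opening: 0.342
rel hinge x,z mm -87.07007033953704 68.87057725022524 radius 111.01510509705952 lever 0.31921593561943573 dy mm -0.1351826384806588
F fx,fy,z -0.9 0.1 -1.6 T [ 0.11 -0.06 -0.11] open 0.34210290393237974 tilt [ 0.0005  0.0072 -0.0017] t 17.2
0.5 tool shift cm [-1.39  0.01  1.44]
0.7 tool shift cm [-2.68  0.01  3.21]
```

```bash
python3 -m creep '0 -1 0 0.85 0 0 0; 0 -0.9 0 1 0 0 0; 0 -0.8 0 1.1 0 0 0; 0 -0.65 0 1.15 0 0 0; 0 0 0 0 0 0 0' | tail -5; python3 arc.py .9 1.0 1.1 1.221; python3 look.py 9
```

```text
time_s: 17.82
eef_pos: [0.568, 0.1159, 0.1344]
eef_rot: [0.695, 0.092, 0.707, -0.092]
wrist_force: [-1.6, 2.1, -7.2]
opening: 0.345
rel hinge x,z mm -47.190031396507 101.5751771215922 radius 112.00185565644057 lever 0.785882132436211 dy mm -0.2785467625399132
F fx,fy,z -2.1 1.6 -7.2 T [ 0.35  0.25 -0.14] open 0.3448950378317174 tilt [ 0.0002  0.0172 -0.0029] t 17.825
0.9 tool shift cm [-0.3   0.03  1.25]
1.0 tool shift cm [-0.62  0.03  2.3 ]
1.1 tool shift cm [-0.82  0.03  3.38]
1.221 tool shift cm [-0.92  0.03  4.71]
pos [0.5679 0.116  0.1343] yaw y 1.3097 xdir [-0.016  0.001 -1.   ] q [-0.    0.3   1.66  0.    1.19 -1.31] F [-0.5  1.1 -8.2] open 0.34 t 17.925
shift cm [-11.48   0.12  -5.71] dist 12.82
turn [ 0.002 -0.016  0.003] after-turn-shift [-11.57   0.14  -5.53]
```

View pics/scene9c.png

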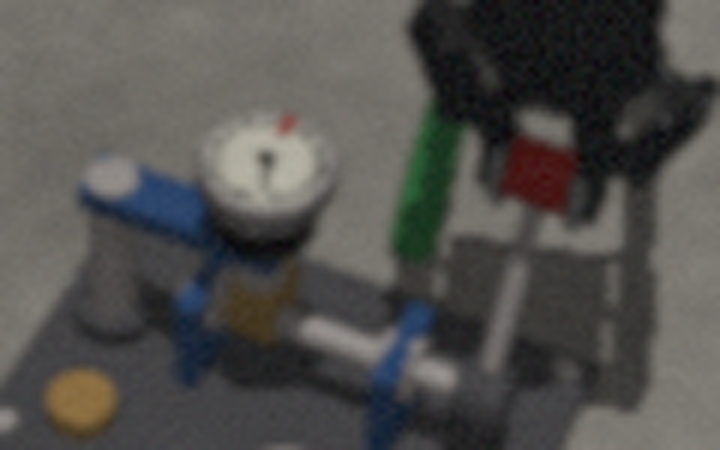

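```bash
sed -i 's/^p,R,o=cur();d=p-p0;/p,R,o=cur();g=p-.0225*R.as_matrix()[:,0];d=g-(p0+np.array([-.003*.0225,.002*.0225,.0225]));/' arc.py; python3 -m creep '0 -0.2 0 1.15 0 -0.01 0; 0 -0.25 0 1.15 0 -0.006 0; 0 -0.15 0 1.0 0 0 0; 0 0 0 0 0 0 0' | tail -5; python3 arc.py 1.1 1.221
```

```text
time_s: 18.42
eef_pos: [0.5956, 0.1085, 0.1425]
eef_rot: [0.698, 0.09, 0.705, -0.093]
wrist_force: [-1.4, 1.3, -9.0]
opening: 0.341
rel hinge x,z mm -18.301013765885305 109.76109535680803 radius 111.27634590866752 lever 1.0555811855114507 dy mm -0.2886154770617075
F fx,fy,z -1.7 0.9 -9.0 T [ 0.47  0.14 -0.12] open 0.34132652555244714 tilt [-0.0016  0.0097 -0.0052] t 18.425
1.1 tool shift cm [0.05 0.03 0.51]
1.221 tool shift cm [-0.04  0.03  1.83]
```

```bash
python3 -m creep '0 0.05 0 0.95 0 -0.008 0; 0 0.05 0 0.6 0 0 0.003; 0 0 0 0 0 0 0; 0 0 0 0 0 0 0' | tail -5; python3 arc.py 1.221; python3 look.py 10
```

```text
time_s: 18.92
eef_pos: [0.6087, 0.105, 0.1438]
eef_rot: [0.699, 0.09, 0.703, -0.092]
wrist_force: [-2.4, 2.2, -6.8]
opening: 0.34
rel hinge x,z mm -4.826886105013764 111.01279429648491 radius 111.1176823326713 lever 1.177343247723042 dy mm -0.3231380685451416
F fx,fy,z -2.9 1.5 -6.8 T [ 0.42  0.48 -0.15] open 0.33975792278382216 tilt [-0.003   0.0049 -0.0034] t 18.925
1.221 tool shift cm [0.1  0.03 0.49]
pos [0.6087 0.1049 0.1438] yaw y 1.3128 xdir [-0.006 -0.002 -1.   ] q [-0.02  0.36  1.56 -0.    1.22 -1.33] F [-2.7  2.5 -6.8] open 0.341 t 19.025
shift cm [-10.57   0.16  -9.81] dist 14.42
turn [ 0.005 -0.005  0.003] after-turn-shift [-10.62   0.14  -9.76]
```

View pics/scene10c.png

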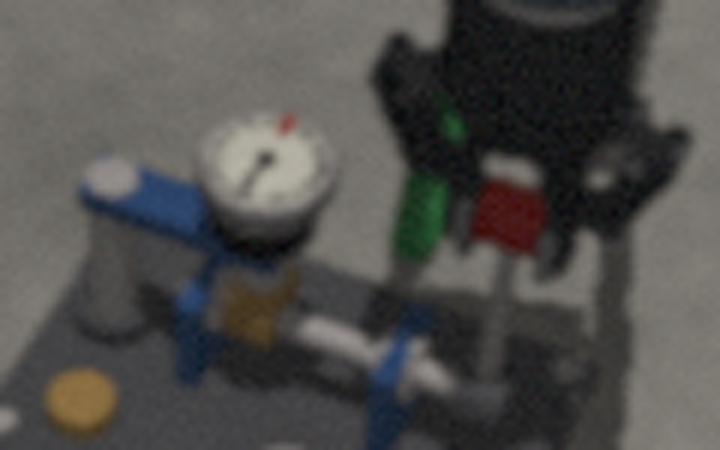

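View pics/top10c.png

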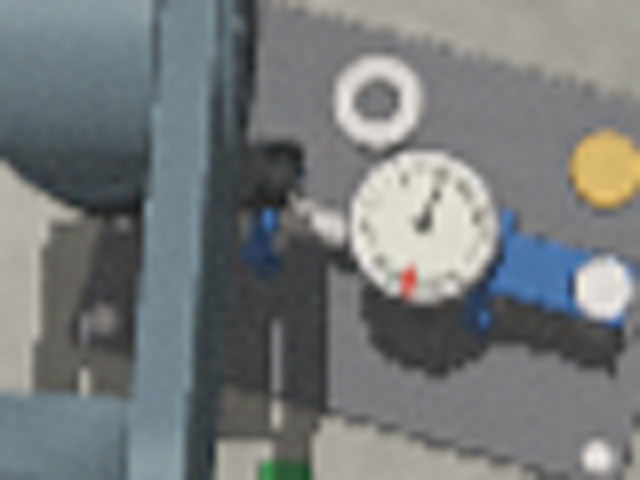

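```bash
python3 -m creep '0 0.1 0.02 0.45 0 -0.004 0.003; 0 0 0 0 0 0 0; 0 0 0 0 0 0 0' | tail -5; python3 arc.py 1.221; python3 look.py 11; python3 meas.py 11
python3 - <<'E'
from plan import *
n="scene";P=cv2.imread("pics/scene11.png").astype(float);r=np.clip(P[...,2]-P[...,:2].max(2)-25,0,60);yy,xx=np.mgrid[:384,:512]
m=np.zeros_like(r);m[185:215,295:325]=r[185:215,295:325];u,v=(m*xx).sum()/m.sum(),(m*yy).sum()/m.sum();print(u,v,onz(n,u,v,.165),w2px(n,[.6144,.105,.165]))
E
```

```text
time_s: 19.4
eef_pos: [0.6123, 0.104, 0.1439]
eef_rot: [0.7, 0.09, 0.702, -0.091]
wrist_force: [-2.6, 1.7, -6.8]
opening: 0.343
rel hinge x,z mm -1.1557984952652451 111.12335059964765 radius 111.12936119070365 lever 1.2103956611111775 dy mm -0.3386291137773954
F fx,fy,z -3.0 1.0 -6.8 T [ 0.51  0.61 -0.07] open 0.34316529694966863 tilt [-0.0035  0.0026 -0.0011] t 19.4
1.221 tool shift cm [0.11 0.03 0.12]
pos [0.6123 0.104  0.1439] yaw y 1.3133 xdir [-0.003 -0.    -1.   ] q [-0.02  0.37  1.56 -0.    1.22 -1.34] F [-3.3  2.7 -7.5] open 0.341 t 19.5
shift cm [-10.58   0.18 -10.15] dist 14.67
turn [ 0.005 -0.003  0.001] after-turn-shift [-10.61   0.14 -10.13]
top disc -6.30203857421875 3.4291534423828125 R mm 35.05821838378906
 mark r 23.93659500849972 ang -0.022291686429140284
 mark r 21.297577813679005 ang 0.27427820729505936
scene disc 0.127447509765625 -2.144366455078125 R mm 20.996078491210938
 mark r 23.88604051547153 ang 0.04730553466728924
 mark r 26.02298638461401 ang 0.03851674896666113
top centre -1.2 1.4 R 29.0 hub -0.834285734889761 -0.34919693935943885 needle nan nan mark 0.029688583815417426 22.586104546422625 line needle->mark vs hub:  nan 0.01252688130232434
scene centre -0.4 -1.4 R 29.0 hub 0.9546238436079136 -0.7223740624051175 needle 0.18947552468507592 6.9122075621348715 mark 0.06027712585627299 25.256658262776 line needle->mark vs hub:  -0.008632294730282309 0.006801023634094985
308.85238339313173 201.40645822655048 [0.60688937 0.10312115 0.165     ] [309.29092617 203.72855058]meas.py:48: RuntimeWarning: invalid value encountered in scalar divide
  nx,ny=(dk*xx).sum()/dk.sum(),(dk*yy).sum()/dk.sum()
```

View pics/rect11.png

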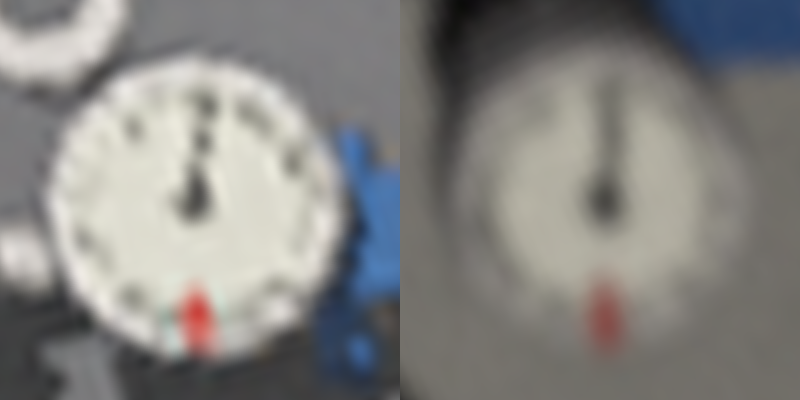

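View pics/scene11c.png

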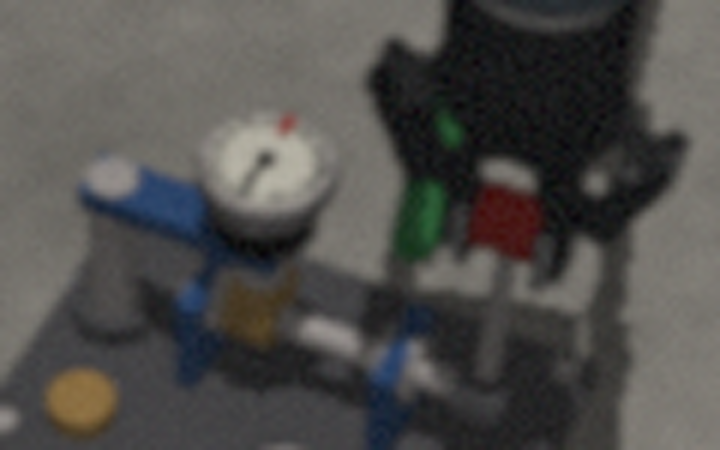

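```bash
python3 - <<'E'
import numpy as np
from scipy.optimize import least_squares
P=np.array([(-103.33,37.72),(-87.0,68.87),(-46.8,101.57),(-18.3,109.76),(-4.83,111.01),(-1.16,111.12)])
for R in(110,None):
    f=lambda p:np.hypot(P[:,0]-p[0],P[:,1]-p[1])-(R or p[2])
    r=least_squares(f,[0,0,110.]);print(R,r.x,f(r.x))
E
python3 arc.py
python3 - <<'E'
from plan import *
for n in("scene","top"):
    ctrl.camera(n)
    for q in("needle_tip","zero_mark","lever_grip"):print(n,q,[(np.round(r["rect"],1).tolist(),round(r["confidence"],2)) for r in ctrl.find_in(q,n)[:2]])
E
```

```text
110 [6.55324109e-02 1.36328710e+00 1.10000000e+02] [-0.39869209  0.1706096   0.62442514 -0.05846941 -0.24405307 -0.23644523]
None [ -2.61819636   5.3095417  105.75352271] [ 0.04489504 -0.11157723  0.16204557 -0.13242063 -0.02992572  0.06698297]
rel hinge x,z mm -1.1332919518158846 111.11902835260979 radius 111.12480736845463 lever 1.2105977795525904 dy mm -0.31580532700014413
F fx,fy,z -2.8 0.9 -7.1 T [ 0.5   0.61 -0.09] open 0.34093369092043363 tilt [-0.0035  0.0027 -0.0011] t 19.9
scene needle_tip [([261.5, 194.2, 313.6, 237.0], 0.45)]
scene zero_mark [([258.5, 185.4, 280.9, 203.1], 0.54)]
scene lever_grip [([263.7, 193.3, 313.5, 236.4], 0.6)]
top needle_tip []
top zero_mark [([235.0, 159.5, 258.5, 177.6], 0.59)]
top lever_grip []
```

Run:
```python
from bench import ctrl
print(ctrl.hand_in())
```

```text
the job is handed in; nothing more can be done
None
```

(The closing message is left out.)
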